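Turn the spice carousel to the red-capped jar and lock it

ROBOT

A 6-joint arm with a two-finger parallel gripper is mounted at the origin on the work surface; the furniture and walls round the work are solid. World frame = base frame: x ahead of the robot, y to its left, z up, the work surface at z = 0. Lengths are in m, angles in degrees, forces in N, time in s.
With the tool pointing down it reaches from about 0.4 to 0.825 m from the base axis. Payload 7 kg.
Tool frame: the origin (TCP) lies on the centre line of the jaws, within the pads' length; the fingertips stand 22 mm ahead of it and the grasp point (between the pads) lies 3 mm ahead of it; z points along the fingers, y is the line along which they close (so a half turn about z gives the same grasp; the last joint's range is limited). The gripper opens to 88 mm and grips with 3 to 60 N. Pads are 19 mm wide; open, the fingers measure 130 mm over their backs; the gripper's body (78 mm by 193 mm) begins 47 mm behind the grasp point.
Start: joints at [83.658, 20.546, 0.682, 0, -70.136, -16.507], TCP at [0.262, 0.622, 0.226] pointing down, gripper open.
Joint ranges: [-176.03, 176.03], [-82.01, 121.73], [-58.28, 71.71], [-173.87, 95.51], [-174.79, -0.11], [-173.66, 173.66]. Speed limits (degrees/s): [136.94, 136.94, 172.46, 180, 180, 180].

INTERFACE

Orientations are given as [roll, pitch, yaw] about the fixed x, y, z axes, in that order (R = Rz(yaw) Ry(pitch) Rx(roll)).
In Python, from plant import get_state, cams, r gives the robot as it stands.
- The arm moves only by the tool apply_moves, never from a script. Its argument "targets" is a list of rows, each an object with "dp": the shift along the world's x, y, z in m, a list of three; "yaw": the turn about the world's z in degrees. In form: [{"dp": [x, y, z], "yaw": yaw}, ...]. A call has 1 to 20 rows; each row is the pose to reach, as a shift and turn from the pose commanded when the call began; what a row does not reach only later rows make up. A row lasts 1/12 s, in which the tool goes at most 41.7 mm and 7.16 degrees, less where a joint would pass 70% of its speed; a pose out of reach is approached as far as the arm can. A call with a gripper value outside its range is refused whole. "grip" is the gripper command: -1 is fully open, 1 is shut, values between are in proportion, set as the call begins (left out, the last holds). The fingers move at their own pace and stop on an object; "squeeze" is the grip in N (left out, the last holds). Time passes only in rows, so rows that repeat a pose let the fingers close. It gives the time, the measured TCP pose, the force, the opening and the grip force at its end, in the units of the state.
- get_state(): the state, without advancing time (a new reading comes with each control period).
- cams.capture(name): name is "side" or "top" or "wrist"; returns a dict with "image" (420x560x3 uint8, red, green, blue), "range_z" (420x560 float32, m along the optical axis (not along the pixel's ray), 0 where there is no reading), "fx", "fy", "cx", "cy" (pixels), "k1" (the pictures are not rectified: a ray, as slopes to the right and down, at radius r is drawn at 1 + k1 r^2 times it, then the intrinsics apply), "R" (3x3) and "t" (3): a world point X has camera coordinates R X + t; the wrist camera has in their place "T_tool_cam" (4x4, takes a point from camera to tool coordinates, whose origin is the TCP and whose axes are the flange's). Camera axes: x right, y down, z forward; pixel columns grow to the right and rows downward; lengths in m; the calibration is good to about 2 mm. A picture is of the moment at which its call begins: read the wrist's pose just before it.
- r.close_job(): hands the job in; it is judged then, once.
The state is a dict: "time_s": time; "joints": joint angles; "qd": joint speeds; "joint_torque": joint torques, N m; "tcp_pos": TCP position; "eef_rot": TCP orientation; "contact_force": force on the tool from outside, world axes, zero at the start; "moment": the same for the moment, N m; "gripper_width": finger opening in m; "gripper_force": force on a finger pad.
Only numpy, scipy, OpenCV 4.12 (cv2) and the standard library are available. Lean on these libraries where they do the work, as an engineer would, in place of code of your own. Each camera call takes 0.05 s, during which the arm holds its last target. There are 200 camera calls.

TASK

Bring the red-capped spice jar round to the front of the carousel, squarely behind the middle of the spoon rest: push the brake lever fully outward, away from the disc, to free the disc, gently turn the disc by pushing its scalloped wooden rim with the fingertips, then push the brake lever fully back in, towards the disc, so that the disc stays put. Only push, lift nothing, keep the robot off the jars and bottles, leave them all standing on the disc, and do not disturb the spoon or anything else on the table.

Things in the scene. Friction and masses are not known exactly. Their poses are not given: they have to be found in the camera images.
- stand: fixed light-wood stand; origin on the table under the disc's axis. -x points to its front: spoon rest 72 mm deep, 176 wide, 169 to 241 mm before the axis, floor 12 mm high, border 17, on a neck 110 mm wide. -y points to its right, where an arm 46 mm wide, 12 high carries the brake. Yawed up to 0.3 rad. Elsewhere, beyond 108 mm from the axis, bare table lies below the disc's edge
- disc_center (a point): on the axis, centre of the turning disc's top, 44 mm above the table. Brown wood disc, 18 mm thick (26 to 44 mm above the table), radius 115 mm, six lobes on its rim (see lobe). A thin brass rail (radius 94 mm, top 64 mm above the table) rings the jars. Released, it turns at about 1 N at the rim and does not coast; braked, it resists up to about 15 N
- lobe (a point): outermost point of one rim lobe at mid thickness, 140 mm from the axis, 35 mm above the table. Six equal round lobes stand every 60 degrees, each 44 mm across, centred 118 mm from the axis; between neighbours a gap of about 74 mm takes a fingertip, which pushes on a lobe's flank
- disc (a joint): turn of the disc on its stand, rad, positive counter-clockwise seen from above, 0 at the start, unlimited
- brake (a joint): brake lever: 0 = leaning 37 degrees outward, away from the disc: disc free; 1.0 = leaning 20 degrees inward, over towards the disc: disc clamped; stops at both ends. It starts clamped. Below 0.25 the shoe is well off the drum, above 0.85 it clamps fully. It stays where it is left; pushing the knob takes 2 to 5 N, a stop is rigid
- brake_knob (a point): centre of the black ball (20 mm across) at the end of the steel brake lever, 60 mm from its pivot: clamped it is 184 mm from the disc's axis and 86 mm above the table, released 241 mm and 78 mm; in between it rises to 90 mm
- brake_pivot (a point): the lever's pivot, on the stand's right side, 205 mm from the disc's axis and 30 mm above the table; the pivot runs parallel to the stand's x axis. Steel cheeks round it reach 42 mm above the table and 19 mm to either side
- red_jar: the spice jar with the bright red cap, 45 mm across, 106 mm tall, 0.11 kg, standing loose on the disc 58 mm from the axis; origin at the centre of its underside
- green_jar_a: spice jar with white-green cap and green label, 47 mm across, 98 mm tall, loose on the disc; origin at the centre of its underside
- green_jar_b: a second jar like green_jar_a
- dropper_a: brown dropper bottle with a black top, 33 mm across, 102 mm tall, loose on the disc, easily toppled if the disc is jerked; origin at the centre of its underside. The five jars and bottles stand 72 degrees apart in any order, 58 mm from the axis
- dropper_b: a second bottle like dropper_a
- teaspoon: teaspoon with a blue handle, 138 mm long, lying across the spoon rest, to be left there; origin at the centre of its underside
- lemon_a: lemon, 71 mm, right of the work; leave alone
- lemon_b: lemon, 72 mm, right of the work; leave alone

How it is judged:
By the outcome, as a careful person would: the job done as asked, in the order asked, and still so for the second after the job is handed in, with the robot touching nothing.
It also fails if it takes over 72 s, if anything falls off the work surface, if the arm or the gripper's body presses on something with over 40 N, if the wrist force passes 120 N, or if a joint passes its speed limit or range.

## Working session

There is one attempt and no reset: what is moved stays moved. The work goes in short steps, Python scripts to look and compute and a tool call to move; the robot and the scene stay as the last step left them, time stands still between calls to the robot, and variables do not carry over. Pictures are saved under pics/ and viewed, at most 10 in all, crops included, and the job is handed in when it is done.

Besides the shell and the picture viewer there is one more tool, called after ">>>" in YAML: its name, and indented under it one key for each argument. apply_moves: Moves the arm, as the interface text tells. Its arguments: {"type":"object","properties":{"targets":{"type":"array","items":{"type":"object","properties":{"dp":{"type":"array","items":{"type":"number"}},"yaw":{"type":"number"}}}},"grip":{"type":"number"},"squeeze":{"type":"number"}},"required":["targets"]}

```bash
mkdir -p pics; cat > h.py <<'E'
import numpy as np, cv2
from plant import get_state, cams, r
def cloud(c):
    h,w=c["range_z"].shape
    u,v=np.meshgrid(np.arange(w),np.arange(h))
    K=np.array([[c["fx"],0,c["cx"]],[0,c["fy"],c["cy"]],[0,0,1]])
    p=cv2.undistortPoints(np.stack([u,v],-1).reshape(-1,1,2).astype(np.float64),K,np.array([c["k1"],0,0,0.]),).reshape(h,w,2)
    z=c["range_z"]
    X=np.dstack([p[...,0]*z,p[...,1]*z,z])
    W=(X-c["t"])@c["R"]
    W[z==0]=np.nan
    return W
def save(c,n): cv2.imwrite(f"pics/{n}.png",c["image"][...,::-1])
E
python3 - <<'E'
from h import *
for n in("top","side"):
    c=cams.capture(n); save(c,n+"0"); np.savez(n+"0",**c)
print(get_state())
E
```

```text
{'time_s': 0.1, 'joints': array([ 8.36558373e+01,  2.05884972e+01,  6.39927328e-01, -1.78799945e-02,
       -7.01364530e+01, -1.65044470e+01]), 'qd': array([-0.04855406, -0.05824487,  0.06497644,  0.00602267,  0.00508379,
       -0.08192473]), 'joint_torque': array([-1.68014158e-03, -5.84166205e+01,  2.93753189e+01,  7.01554477e+00,
        1.02327907e-02, -5.40659732e-05]), 'tcp_pos': array([0.26198175, 0.62161371, 0.22500964]), 'eef_rot': array([ 1.79913705e+02, -8.03970691e-03, -2.28546914e+01]), 'contact_force': array([-0.05349944,  0.01312566,  0.72063155]), 'moment': array([-0.04451544,  0.07085204, -0.02083089]), 'gripper_force': 0.0, 'gripper_width': 0.08768314417048714}
```

View pics/top0.png

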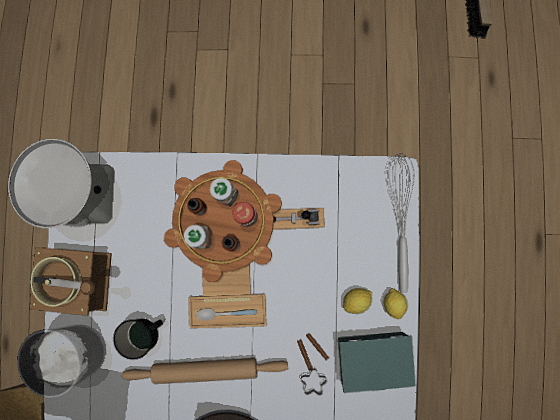

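View pics/side0.png

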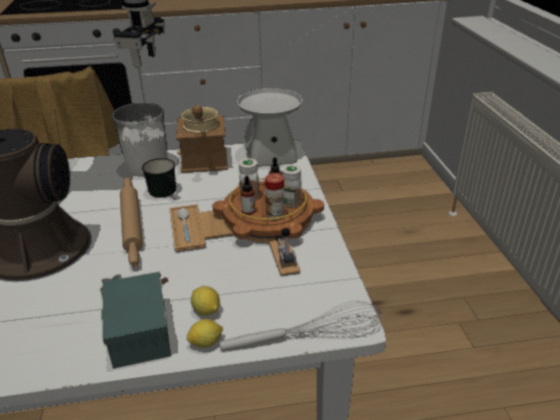

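The top picture shows the disc centred near (223,218), red cap (243,213), brake (313,215), spoon rest (228,311), lobes at (233,167), (275,190), (265,252), (213,272), (170,238), (182,185).

```bash
cat > m.py <<'E'
from h import *
from scipy.optimize import least_squares, minimize
def measure(c, ax0=None):
    W=cloud(c); im=c["image"].astype(int); hsv=cv2.cvtColor(c["image"],cv2.COLOR_RGB2HSV)
    x,y,z=W[...,0],W[...,1],W[...,2]
    p=ax0 if ax0 is not None else W[240,215,:2]
    d=np.hypot(x-p[0],y-p[1])
    m=(z>.036)&(z<.052)&(d<.17)
    P=np.c_[x[m],y[m]]
    def inside(q):  # IoU-like via grid
        cx,cy,a=q
        X=P-[cx,cy]; rr=np.hypot(*X.T); th=np.arctan2(X[:,1],X[:,0])-a
        th=(th+np.pi/6)%(np.pi/3)-np.pi/6
        sd=np.minimum(rr-.115,np.hypot(rr*np.cos(th)-.118,rr*np.sin(th))-.022)
        return sd
    # points outside disc radius should be in lobes
    best=None
    for a in np.linspace(-.5,.5,11):
        f=lambda q: np.mean(np.clip(inside(q),0,.02))
        s=minimize(f,[p[0],p[1],a],method="Nelder-Mead",options=dict(initial_simplex=[[p[0],p[1],a],[p[0]+.015,p[1],a],[p[0],p[1]+.015,a],[p[0],p[1],a+.1]],xatol=1e-5,fatol=1e-9))
        if best is None or s.fun<best.fun: best=s
    red=(hsv[...,1]>150)&((hsv[...,0]<5)|(hsv[...,0]>174))&(im[...,0]>110)&(z>.085)&(d<.2)
    return best.x,best.fun,len(P),W,red,hsv
if __name__=="__main__":
    c=dict(np.load("top0.npz")); q,f,n,W,red,hsv=measure(c)
    print("axis",q[:2],"lobe",np.degrees(q[2]),f,n,"table z",np.nanmedian(W[160:190,350:380,2]))
    R=W[red]; print("red",red.sum(),np.median(R,0)); e=np.median(R,0)[:2]-q[:2]; print(np.hypot(*e),np.degrees(np.arctan2(e[1],e[0])))
    # red cap circle fit
    print("red minmax mid",(R.max(0)+R.min(0))/2)
    # spoon rest + arm by height
    z=W[...,2]
    m=np.zeros(z.shape,bool); m[285:335,180:275]=1; m&=(z>.007)&(z<.03)
    rc=cv2.minAreaRect((W[m][:,:2]*1000).astype(np.float32)); print("rest",rc,m.sum())
    o=np.array(rc[0])/1000-q[:2]; print("rest dir",np.degrees(np.arctan2(o[1],o[0])),np.hypot(*o))
    m=np.zeros(z.shape,bool); m[200:235,270:335]=1; m&=(z>.055)&(z<.11)
    print("lever/knob pts",np.c_[np.argwhere(m),np.round(W[m],3)][::4])
    m=np.zeros(z.shape,bool); m[195:240,285:335]=1; m&=(z>.007)&(z<.016)
    A=W[m]; rc=cv2.minAreaRect((A[:,:2]*1000).astype(np.float32)); print("arm",rc)
    for nm,(v,u) in dict(gA=(190,222),gB=(235,198),dA=(205,196),dB=(242,231)).items(): print(nm,W[v,u])
    for nm,(v,u) in dict(l1=(300,357),l2=(302,395),spoon=(312,240)).items(): print(nm,W[v,u])
E
python3 m.py
```

```text
axis [0.55501132 0.01998045] lobe 50.55442384027777 1.191640159847498e-07 6419 table z -0.0008825303074693358
red 36 [ 0.55726367 -0.04310757  0.14939792]
0.06312820727173511 -87.95531206980985
red minmax mid [ 0.56377086 -0.03743183  0.14810723]
rest ((362.2529296875, 4.835182189941406), (95.73284149169922, 182.65957641601562), 1.9266409873962402) 2921
rest dir -175.5074297640499 0.19335247015911622
lever/knob pts [[ 2.11e+02  3.03e+02  5.75e-01 -1.60e-01  8.70e-02]
 [ 2.11e+02  3.07e+02  5.74e-01 -1.69e-01  9.50e-02]
 [ 2.12e+02  3.04e+02  5.72e-01 -1.62e-01  9.60e-02]
 [ 2.12e+02  3.08e+02  5.72e-01 -1.71e-01  9.70e-02]
 [ 2.13e+02  3.04e+02  5.70e-01 -1.62e-01  9.90e-02]
 [ 2.13e+02  3.08e+02  5.70e-01 -1.71e-01  9.60e-02]
 [ 2.14e+02  3.03e+02  5.68e-01 -1.60e-01  9.50e-02]
 [ 2.14e+02  3.07e+02  5.68e-01 -1.69e-01  9.30e-02]
 [ 2.15e+02  3.01e+02  5.66e-01 -1.56e-01  9.00e-02]
 [ 2.15e+02  3.05e+02  5.66e-01 -1.65e-01  9.60e-02]
 [ 2.15e+02  3.09e+02  5.66e-01 -1.73e-01  9.40e-02]
 [ 2.16e+02  3.02e+02  5.64e-01 -1.58e-01  9.20e-02]
 [ 2.16e+02  3.06e+02  5.64e-01 -1.67e-01  9.50e-02]
 [ 2.16e+02  3.10e+02  5.67e-01 -1.76e-01  6.50e-02]
 [ 2.17e+02  3.04e+02  5.61e-01 -1.63e-01  9.50e-02]
 [ 2.17e+02  3.08e+02  5.62e-01 -1.71e-01  9.30e-02]
 [ 2.17e+02  3.12e+02  5.65e-01 -1.81e-01  5.70e-02]
 [ 2.18e+02  3.06e+02  5.60e-01 -1.67e-01  9.10e-02]
 [ 2.19e+02  3.04e+02  5.57e-01 -1.63e-01  9.10e-02]]
arm ((566.5671997070312, -164.47921752929688), (46.01043701171875, 89.54627227783203), 3.6019184589385986)
gA [0.60863205 0.00660526 0.14380008]
gB [0.51572372 0.05333799 0.13957577]
dA [0.57938268 0.06389676 0.11981246]
dB [ 0.50386498 -0.0123551   0.11987459]
l1 [ 0.38602866 -0.28257154  0.05705201]
l2 [ 0.3825639  -0.36710627  0.05218211]
spoon [ 0.35053776 -0.024856    0.02319688]
```

```bash
cat > m2.py <<'E'
from m import *
def refine(c,q):
    W=cloud(c); z=W[...,2]; im=c["image"]
    # tight disc outline: two-sided fit using rim points (convex radial extremes)
    m=(z>.036)&(z<.052)&(np.hypot(W[...,0]-q[0],W[...,1]-q[1])<.16)
    k=(m).astype(np.uint8); k=cv2.morphologyEx(k,cv2.MORPH_CLOSE,np.ones((3,3)))
    d=np.hypot(W[...,0]-q[0],W[...,1]-q[1])
    b=m&(d>.105)
    pts=[]
    X=W[b][:,:2]
    th=np.arctan2(X[:,1]-q[1],X[:,0]-q[0]); rr=np.hypot(*(X-q[:2]).T)
    for s in np.arange(-180,180,3):
        i=np.abs((np.degrees(th)-s+180)%360-180)<1.5
        if i.sum()>2: pts.append(X[i][rr[i].argmax()])
    pts=np.array(pts)
    def res(p):
        Y=pts-p[:2]; r_=np.hypot(*Y.T); t=np.arctan2(Y[:,1],Y[:,0])-p[2]; t=(t+np.pi/6)%(np.pi/3)-np.pi/6
        return np.minimum(r_-.115,np.hypot(r_*np.cos(t)-.118,r_*np.sin(t))-.022)-p[3]
    s=least_squares(res,[q[0],q[1],q[2],0],loss="soft_l1",f_scale=.002)
    return s.x,W
def circ(X):
    A=np.c_[2*X,np.ones(len(X))]; s=np.linalg.lstsq(A,(X**2).sum(1),rcond=None)[0]
    return s[:2],np.sqrt(s[2]+s[:2]@s[:2])
def jar(W,p,zc,rad):
    m=(np.hypot(W[...,0]-p[0],W[...,1]-p[1])<.034)&(np.abs(W[...,2]-zc)<.008)
    (x,y),r_=cv2.minEnclosingCircle((W[m][:,:2]*1000).astype(np.float32)); return np.array([x,y])/1000,r_,m.sum()
if __name__=="__main__":
    c=dict(np.load("top0.npz")); q=measure(c)[0]; q,W=refine(c,q); print(q[:2],np.degrees(q[2]),q[3])
    for n,p,zc in(("red",(.560,-.040),.150),("gA",(.6086,.0066),.142),("gB",(.5157,.0533),.142)):
        ce,r_,k=jar(W,p,zc,0); e=ce-q[:2]; print(n,ce,r_,k,np.hypot(*e),np.degrees(np.arctan2(e[1],e[0])))
    z=W[...,2]; d=np.hypot(W[...,0]-q[0],W[...,1]-q[1])
    M=np.zeros(z.shape,bool); M[290:335,180:275]=1; M&=(z>.006)&(z<.03)
    P=W[M][:,:2]
    def f(a):
        cs,sn=np.cos(a),np.sin(a); L=(P-q[:2])@np.array([[cs,-sn],[sn,cs]]); L=L[(L[:,0]<-.172)]
        x0,x1=np.percentile(L[:,0],[1,99]);y0,y1=np.percentile(L[:,1],[.5,99.5]); return (x1-x0)*(y1-y0),x0,x1,y0,y1
    a=min(np.linspace(-.05,.2,126),key=lambda a:f(a)[0]); print("yaw",np.degrees(a),f(a))
    # heights around
    for xr in np.arange(.25,.9,.1):
        print(round(xr,2),[ (lambda t: round(float(np.nanpercentile(t,99)),2) if t.size else None)(z[(abs(W[...,0]-xr)<.05)&(abs(W[...,1]-yr)<.05)]) for yr in np.arange(.55,-.4,-.1)])
E
python3 m2.py
```

```text
[0.55499297 0.01978741] 50.50149227490243 -0.001509341380260734
red [ 0.5633468  -0.03692822] 22.446269989013672 377 0.05732755789430399 -81.62096726192777
gA [0.6115816  0.01104418] 22.65632438659668 376 0.057260084791225026 -8.783042178836986
gB [0.51409863 0.06014349] 23.123870849609375 380 0.05745397895005949 135.37956687909178
yaw 3.0939720937064457 (np.float64(0.011647461203025055), np.float64(-0.23979961984184786), np.float64(-0.17295840006442692), np.float64(-0.08919384739325435), np.float64(0.08506181762618598))
0.25 [None, 0.17, 0.17, 0.17, 0.08, 0.05, 0.05, 0.03, 0.08, 0.09]
0.35 [None, 0.15, 0.17, 0.21, 0.08, 0.02, 0.02, 0.0, 0.08, 0.08]
0.45 [None, 0.15, 0.18, 0.22, 0.04, 0.14, 0.12, 0.0, 0.05, 0.04]
0.55 [None, 0.17, 0.17, 0.17, 0.06, 0.14, 0.15, 0.09, 0.01, 0.03]
0.65 [None, 0.17, 0.17, 0.17, 0.05, 0.14, 0.14, 0.04, 0.0, 0.05]
0.75 [None, 0.17, 0.17, 0.0, 0.0, 0.0, 0.0, 0.0, 0.0, 0.04]
0.85 [-0.74, -0.74, -0.74, -0.74, -0.74, -0.74, -0.74, -0.74, -0.74, -0.74]
```

>>> apply_moves:
  targets:
    - {"dp": [0,0,0.04],"yaw": 0}
    - {"dp": [0,0,0.08],"yaw": -3}
    - {"dp": [0.015,-0.038,0.08],"yaw": -7}
    - {"dp": [0.03,-0.076,0.08],"yaw": -11}
    - {"dp": [0.045,-0.114,0.08],"yaw": -15}
    - {"dp": [0.06,-0.152,0.08],"yaw": -19}
    - {"dp": [0.075,-0.19,0.08],"yaw": -23}
    - {"dp": [0.09,-0.228,0.08],"yaw": -27}
    - {"dp": [0.105,-0.266,0.08],"yaw": -31}
    - {"dp": [0.12,-0.304,0.08],"yaw": -35}
    - {"dp": [0.135,-0.342,0.08],"yaw": -39}
    - {"dp": [0.15,-0.38,0.08],"yaw": -43}
    - {"dp": [0.165,-0.418,0.08],"yaw": -47}
    - {"dp": [0.18,-0.456,0.08],"yaw": -51}
    - {"dp": [0.195,-0.494,0.08],"yaw": -55}
    - {"dp": [0.21,-0.532,0.08],"yaw": -59}
    - {"dp": [0.225,-0.57,0.08],"yaw": -61}
    - {"dp": [0.24,-0.608,0.08],"yaw": -63}
    - {"dp": [0.255,-0.646,0.08],"yaw": -63.6}
    - {"dp": [0.27,-0.684,0.08],"yaw": -63.6}
  grip: 1
  squeeze: 10

```text
time_s: 1.77
tcp_pos: [0.5322, -0.0641, 0.3057]
eef_rot: [180.0, 0.0, -86.5]
contact_force: [0.3, 1.7, -0.5]
gripper_width: 0.0005
gripper_force: 0.0
```

>>> apply_moves:
  targets:
    - {"dp": [0.015,-0.038,0],"yaw": 0}
    - {"dp": [0.033,-0.076,0],"yaw": 0}
    - {"dp": [0.033,-0.076,0],"yaw": 0}
    - {"dp": [0.033,-0.076,0],"yaw": 0}

```text
time_s: 2.1
tcp_pos: [0.5651, -0.1402, 0.3044]
eef_rot: [179.9, 0.0, -86.7]
contact_force: [0.3, 0.6, -0.4]
gripper_width: 0.0006
gripper_force: 0.0
```

```bash
python3 - <<'E'
from h import *
s=get_state(); print(s)
c=cams.capture("wrist"); save(c,"w1"); print(c["T_tool_cam"])
E
```

```text
{'time_s': 2.1, 'joints': array([ 5.29742390e+00,  9.57626458e+00, -4.00631084e+00, -1.18861650e-02,
       -7.65660415e+01, -1.97848096e+00]), 'qd': array([ 3.04672699, -2.0556158 , -1.33990531, -0.45283163, -0.09243113,
       -1.14839466]), 'joint_torque': array([ -1.56809304, -43.05960059,  31.05642557,   7.51928508,
         0.07941818,   0.3281322 ]), 'tcp_pos': array([ 0.56507793, -0.1401509 ,  0.30436349]), 'eef_rot': array([ 1.79851073e+02,  6.41597430e-03, -8.66838418e+01]), 'contact_force': array([ 0.32041633,  0.55334467, -0.40613958]), 'moment': array([ 0.11131986,  0.00232473, -0.01069068]), 'gripper_force': 0.0, 'gripper_width': 0.00063443736393646}
[[ 4.81793468e-04 -9.59779281e-01 -2.80755232e-01  7.56379495e-02]
 [ 9.99999440e-01  7.27091285e-04 -7.69545599e-04 -7.37774106e-04]
 [ 9.42728604e-04 -2.80754703e-01  9.59779093e-01 -1.60030867e-01]
 [ 0.00000000e+00  0.00000000e+00  0.00000000e+00  1.00000000e+00]]
```

>>> apply_moves:
  targets:
    - {"dp": [0,0,-0.035],"yaw": 0}
    - {"dp": [0,0,-0.07],"yaw": 0}
    - {"dp": [0,0,-0.105],"yaw": 0}
    - {"dp": [0,0,-0.14],"yaw": 0}
    - {"dp": [0,0,-0.17],"yaw": 0}
    - {"dp": [0,0,-0.19],"yaw": 0}
    - {"dp": [0,0,-0.205],"yaw": 0}
    - {"dp": [0,0,-0.212],"yaw": 0}
    - {"dp": [0,0,-0.212],"yaw": 0}

```text
time_s: 2.9
tcp_pos: [0.564, -0.1368, 0.0927]
eef_rot: [179.9, 0.0, -86.4]
contact_force: [-0.1, 0.3, 0.6]
gripper_width: 0.0005
gripper_force: 0.0
```

>>> apply_moves:
  targets:
    - {"dp": [0,-0.005,0],"yaw": 0}
    - {"dp": [0.001,-0.01,0],"yaw": 0}
    - {"dp": [0.001,-0.015,0],"yaw": 0}
    - {"dp": [0.001,-0.02,0],"yaw": 0}
    - {"dp": [0.001,-0.025,0],"yaw": 0}
    - {"dp": [0.002,-0.03,0],"yaw": 0}
    - {"dp": [0.002,-0.035,0],"yaw": 0}
    - {"dp": [0.002,-0.04,0],"yaw": 0}
    - {"dp": [0.003,-0.045,0],"yaw": 0}
    - {"dp": [0.003,-0.05,0],"yaw": 0}
    - {"dp": [0.003,-0.053,0],"yaw": 0}
    - {"dp": [0.003,-0.056,0],"yaw": 0}
    - {"dp": [0.003,-0.056,0],"yaw": 0}

```text
time_s: 3.98
tcp_pos: [0.5699, -0.1954, 0.0961]
eef_rot: [-179.7, -0.1, -86.5]
contact_force: [0.7, -0.4, 6.7]
gripper_width: 0.0004
gripper_force: 3.4
```

```bash
python3 - <<'E'
from h import *
c=cams.capture("side"); im=c["image"][200:290,230:350,::-1]
cv2.imwrite("pics/s1.png",cv2.resize(im,None,fx=6,fy=6,interpolation=cv2.INTER_CUBIC)); s=get_state();print(s["tcp_pos"],s["contact_force"])
E
```

```text
[ 0.56989508 -0.19528661  0.09610714] [ 0.31397053 -1.06617256  6.87493425]
```

View pics/s1.png

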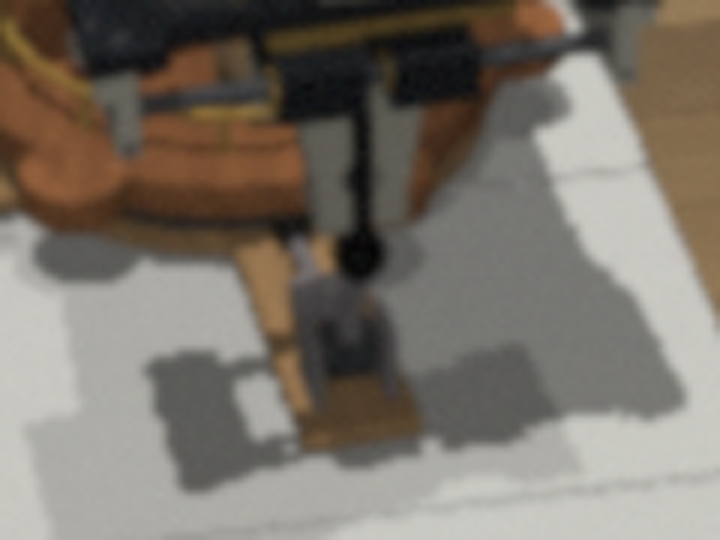

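```bash
python3 - <<'E'
from h import *
c=cams.capture("side"); W=cloud(c)
for v in range(238,250,2): print(v,[np.round(W[v,u],3).tolist() for u in(286,290,294)])
E
```

```text
238 [[0.563, -0.204, 0.097], [0.571, -0.205, 0.097], [0.604, -0.078, 0.0]]
240 [[0.563, -0.205, 0.093], [0.571, -0.207, 0.093], [0.604, -0.08, -0.004]]
242 [[0.562, -0.207, 0.089], [0.57, -0.211, 0.091], [0.601, -0.096, 0.001]]
244 [[0.562, -0.209, 0.085], [0.57, -0.212, 0.086], [0.6, -0.1, -0.001]]
246 [[0.574, -0.141, 0.028], [0.57, -0.211, 0.081], [0.598, -0.108, -0.0]]
248 [[0.573, -0.146, 0.026], [0.572, -0.201, 0.067], [0.597, -0.114, -0.002]]
```

```bash
python3 - <<'E'
from h import *
c=cams.capture("side"); W=cloud(c)
for v in range(222,242,2): print(v,[np.round(W[v,u],3).tolist() for u in(283,290,296)])
print(np.round(c["R"],2),c["t"])
E
```

```text
222 [[0.557, -0.206, 0.14], [0.571, -0.205, 0.138], [0.585, -0.202, 0.134]]
224 [[0.556, -0.209, 0.137], [0.571, -0.207, 0.134], [0.584, -0.204, 0.13]]
226 [[0.557, -0.206, 0.13], [0.572, -0.203, 0.127], [0.585, -0.201, 0.123]]
228 [[0.557, -0.205, 0.124], [0.571, -0.207, 0.124], [0.584, -0.203, 0.12]]
230 [[0.556, -0.207, 0.121], [0.571, -0.206, 0.118], [0.584, -0.207, 0.118]]
232 [[0.556, -0.21, 0.118], [0.571, -0.206, 0.113], [0.584, -0.204, 0.11]]
234 [[0.556, -0.21, 0.113], [0.572, -0.203, 0.106], [0.584, -0.207, 0.107]]
236 [[0.556, -0.207, 0.106], [0.572, -0.203, 0.101], [0.584, -0.203, 0.099]]
238 [[0.556, -0.209, 0.102], [0.571, -0.204, 0.096], [0.609, -0.078, -0.001]]
240 [[0.574, -0.098, 0.013], [0.571, -0.204, 0.091], [0.608, -0.083, -0.003]]
[[ 0.99 -0.16 -0.02]
 [-0.11 -0.56 -0.82]
 [ 0.12  0.81 -0.57]] [-0.56772292  0.06142277  1.2881249 ]
```

>>> apply_moves:
  targets:
    - {"dp": [0,0.01,0],"yaw": 0}
    - {"dp": [0,0.02,0],"yaw": 0}
    - {"dp": [0,0.03,0],"yaw": 0}
    - {"dp": [0,0.03,-0.007],"yaw": 0}
    - {"dp": [0,0.03,-0.014],"yaw": 0}
    - {"dp": [0,0.03,-0.014],"yaw": 0}
    - {"dp": [0,0.03,-0.014],"yaw": 0}

```text
time_s: 4.72
tcp_pos: [0.5741, -0.1652, 0.0932]
eef_rot: [-179.1, -0.3, -86.2]
contact_force: [-22.6, 13.2, 84.8]
gripper_width: 0.0096
gripper_force: 41.0
```

>>> apply_moves:
  targets:
    - {"dp": [0,-0.005,0],"yaw": 0}
    - {"dp": [0,-0.01,0],"yaw": 0}
    - {"dp": [0.001,-0.015,0],"yaw": 0}
    - {"dp": [0.001,-0.02,0],"yaw": 0}
    - {"dp": [0.001,-0.025,0],"yaw": 0}
    - {"dp": [0.001,-0.03,0],"yaw": 0}
    - {"dp": [0.001,-0.033,0],"yaw": 0}
    - {"dp": [0.001,-0.036,0],"yaw": 0}
    - {"dp": [0.001,-0.036,0],"yaw": 0}

```text
time_s: 5.47
tcp_pos: [0.5728, -0.2071, 0.0893]
eef_rot: [-179.5, -0.6, -86.3]
contact_force: [-12.5, -20.1, 47.6]
gripper_width: 0.003
gripper_force: 23.9
```

```bash
python3 - <<'E'
from h import *
c=cams.capture("side"); im=c["image"][200:290,230:350,::-1]
cv2.imwrite("pics/s2.png",cv2.resize(im,None,fx=6,fy=6,interpolation=cv2.INTER_CUBIC)); s=get_state();print(s["tcp_pos"],s["contact_force"])
E
```

```text
[ 0.57280422 -0.20703566  0.089359  ] [-12.62820801 -20.56672194  45.84986744]
```

View pics/s2.png

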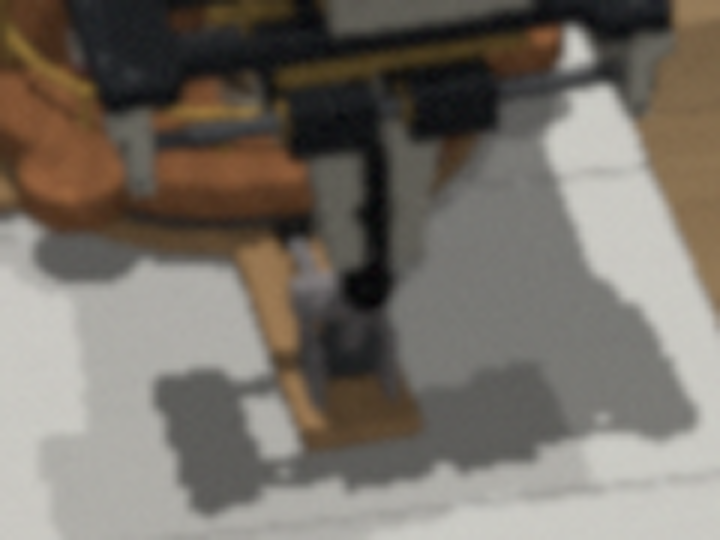

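>>> apply_moves:
  targets:
    - {"dp": [0,0,0.015],"yaw": 0}
    - {"dp": [0,0,0.03],"yaw": 0}
    - {"dp": [0,0,0.05],"yaw": 0}
    - {"dp": [0,0,0.07],"yaw": 0}
    - {"dp": [0,0,0.07],"yaw": 0}

```text
time_s: 5.93
tcp_pos: [0.5714, -0.2012, 0.155]
eef_rot: [-179.6, -0.1, -86.5]
contact_force: [0.9, 0.8, 1.2]
gripper_width: 0.0007
gripper_force: 0.0
```

```bash
python3 - <<'E'
from h import *
s=get_state();print(s["tcp_pos"],s["eef_rot"],s["contact_force"],s["gripper_width"])
c=cams.capture("side"); im=c["image"][170:280,230:350,::-1]
cv2.imwrite("pics/s3.png",cv2.resize(im,None,fx=5,fy=5,interpolation=cv2.INTER_CUBIC)); 
W=cloud(c); z=W[...,2]
hs=c["image"].astype(int).max(-1)
m=np.zeros(z.shape,bool);m[225:262,270:310]=1; m&=(hs<50)&(z>.06)&(z<.11)
print(m.sum(),np.argwhere(m).mean(0),np.nanmedian(W[m],0),np.nanmin(W[m],0),np.nanmax(W[m],0))
# finger lowest points
p=s["tcp_pos"]; m=(abs(W[...,0]-p[0])<.04)&(abs(W[...,1]-p[1])<.03)&(z>p[2]-.03)&(z<p[2]+.05)
for u in range(276,302,2):
    k=np.where(m[:,u])[0]
    if len(k): print(u,k.max(),np.round(W[k.max(),u]-p,3), c["image"][k.max(),u])
E
```

```text
[ 0.57144303 -0.20122121  0.15498735] [-1.79587734e+02 -1.08397924e-01 -8.64503078e+01] [0.90910758 0.79932598 1.1576012 ] 0.0006822463199018862
57 [247.07017544 290.56140351] [ 0.56977587 -0.22008205  0.08487417] [ 0.56244527 -0.22637803  0.0670375 ] [ 0.57785079 -0.20998486  0.0929634 ]
280 202 [-0.019  0.005  0.028] [80 79 73]
282 213 [-0.016 -0.003  0.006] [73 69 62]
284 216 [-0.014 -0.011  0.004] [106  94  74]
286 216 [-0.009 -0.01   0.003] [91 83 73]
288 216 [-0.005 -0.008  0.001] [83 75 65]
290 216 [-0.001 -0.01   0.002] [45 39 31]
292 216 [ 0.003 -0.012  0.003] [49 38 27]
294 215 [ 0.007 -0.009  0.003] [83 73 63]
296 215 [ 0.011 -0.009  0.002] [84 74 64]
298 214 [ 0.016 -0.008  0.003] [83 78 68]
300 200 [ 0.019 -0.01   0.038] [91 84 76]
```

View pics/s3.png

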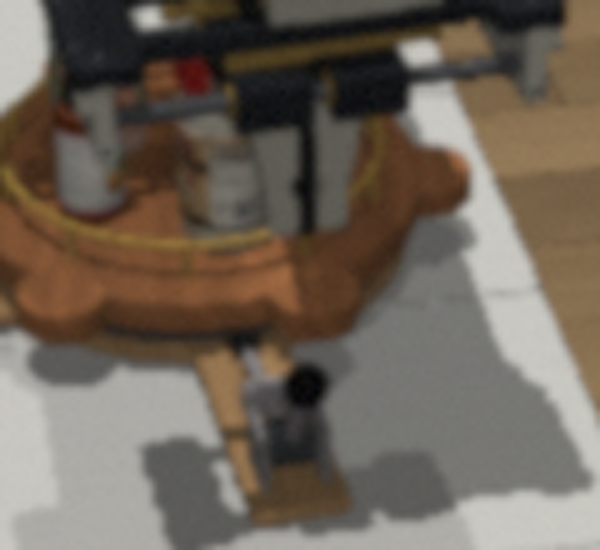

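>>> apply_moves:
  targets:
    - {"dp": [-0.001,0.01,0],"yaw": 0}
    - {"dp": [-0.001,0.02,0],"yaw": 0}
    - {"dp": [-0.001,0.02,0],"yaw": 0}
    - {"dp": [-0.001,0.02,-0.025],"yaw": 0}
    - {"dp": [-0.001,0.02,-0.05],"yaw": 0}
    - {"dp": [-0.001,0.02,-0.07],"yaw": 0}
    - {"dp": [-0.001,0.02,-0.078],"yaw": 0}
    - {"dp": [-0.001,0.02,-0.078],"yaw": 0}
    - {"dp": [-0.001,0.02,-0.078],"yaw": 0}

```text
time_s: 6.73
tcp_pos: [0.5682, -0.1799, 0.0718]
eef_rot: [179.9, -0.0, -86.4]
contact_force: [0.2, -0.4, 0.7]
gripper_width: 0.0003
gripper_force: 0.0
```

>>> apply_moves:
  targets:
    - {"dp": [0,-0.004,0],"yaw": 0}
    - {"dp": [0,-0.008,0],"yaw": 0}
    - {"dp": [0,-0.012,0],"yaw": 0}
    - {"dp": [0,-0.015,0],"yaw": 0}
    - {"dp": [0,-0.018,0],"yaw": 0}
    - {"dp": [0,-0.02,0],"yaw": 0}
    - {"dp": [0,-0.022,0],"yaw": 0}
    - {"dp": [0,-0.022,0],"yaw": 0}

```text
time_s: 7.4
tcp_pos: [0.5684, -0.2015, 0.0716]
eef_rot: [-180.0, 0.1, -86.5]
contact_force: [-0.2, 6.0, -2.4]
gripper_width: 0.0003
gripper_force: 2.9
```

>>> apply_moves:
  targets:
    - {"dp": [0,-0.002,0],"yaw": 0}
    - {"dp": [0,-0.004,0],"yaw": 0}
    - {"dp": [0,-0.005,0],"yaw": 0}
    - {"dp": [0,-0.005,0],"yaw": 0}

```text
time_s: 7.73
tcp_pos: [0.5685, -0.2026, 0.0713]
eef_rot: [-179.9, 0.3, -86.5]
contact_force: [1.0, 27.2, 1.3]
gripper_width: 0.0003
gripper_force: 13.1
```

>>> apply_moves:
  targets:
    - {"dp": [0,0.005,0],"yaw": 0}
    - {"dp": [0,0.015,0],"yaw": 0}
    - {"dp": [0,0.015,0.03],"yaw": 0}
    - {"dp": [0,0.015,0.065],"yaw": 0}
    - {"dp": [0,0.015,0.1],"yaw": 4}
    - {"dp": [0.015,0.038,0.1],"yaw": 10}
    - {"dp": [0.03,0.06,0.1],"yaw": 17}
    - {"dp": [0.045,0.08,0.1],"yaw": 23}
    - {"dp": [0.06,0.1,0.1],"yaw": 30}
    - {"dp": [0.075,0.12,0.1],"yaw": 36}
    - {"dp": [0.094,0.139,0.1],"yaw": 43}
    - {"dp": [0.094,0.139,0.1],"yaw": 47}
    - {"dp": [0.094,0.139,0.1],"yaw": 47}
    - {"dp": [0.094,0.139,0.1],"yaw": 47}

```text
time_s: 8.9
tcp_pos: [0.6618, -0.0681, 0.1716]
eef_rot: [180.0, 0.0, -39.6]
contact_force: [-0.9, -0.4, -0.7]
gripper_width: 0.0008
gripper_force: 0.0
```

```bash
python3 - <<'E'
from m2 import *
s=get_state(); print(s["tcp_pos"],s["eef_rot"],s["joints"])
c=cams.capture("top"); save(c,"top1")
q=measure(c,np.array([.555,.0198]))[0]; q,W=refine(c,q); print(q[:2],np.degrees(q[2]),q[3])
c=cams.capture("side"); W=cloud(c); z=W[...,2]
for cc,n in ((c,"side"),):
    rel=W[...,:2]-[.555,.0198]; a=np.radians(-86.5); rad=rel@[np.cos(a),np.sin(a)]; tan=rel@[-np.sin(a),np.cos(a)]
    for r0 in range(112,190,8):
        m=(abs(rad*1000-r0)<4)&(abs(tan)<.03)
        print(r0,m.sum(),np.round(np.percentile(z[m],[5,50,95]),3) if m.sum() else "")
    m=(abs(tan)<.02)&(rad>.215)&(rad<.26)&(z>.07)&(z<.1); print("knob",np.median(rad[m]),rad[m].max(),z[m].max())
E
```

```text
[ 0.6617588  -0.06812006  0.1716387 ] [ 1.79956982e+02  1.71448322e-02 -3.95886974e+01] [ 1.08880256e+01  2.17173799e+01 -4.85295163e+00  1.58162399e-02
 -6.34737627e+01  3.95162143e+01]
[0.55489954 0.01993488] -9.631984025427785 -0.001683639217857356
112 185 [-0.001  0.034  0.044]
120 99 [-0.002  0.02   0.044]
128 101 [-0.001  0.021  0.28 ]
136 113 [0.006 0.245 0.281]
144 125 [0.001 0.254 0.281]
152 76 [-0.001  0.264  0.28 ]
160 69 [-0.001  0.024  0.279]
168 49 [-0.003  0.016  0.028]
176 25 [-0.002  0.01   0.025]
184 27 [-0.003 -0.     0.011]
knob 0.24610924016563765 0.2521745880428606 0.08789162126855127
```

View pics/top1.png

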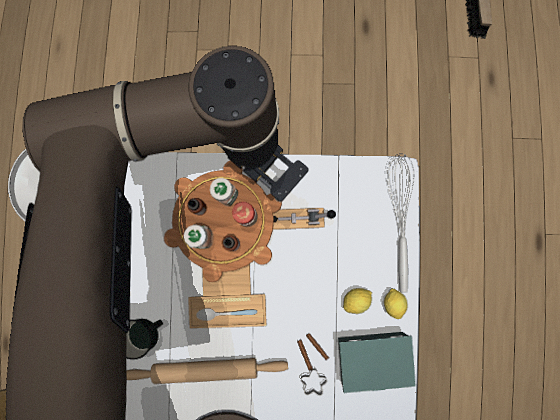

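>>> apply_moves:
  targets:
    - {"dp": [0,0,-0.03],"yaw": 0}
    - {"dp": [0,0,-0.06],"yaw": 0}
    - {"dp": [0,0,-0.09],"yaw": 0}
    - {"dp": [0,0,-0.115],"yaw": 0}
    - {"dp": [0,0,-0.13],"yaw": 0}
    - {"dp": [0,0,-0.138],"yaw": 0}
    - {"dp": [0,0,-0.138],"yaw": 0}
    - {"dp": [0,0,-0.138],"yaw": 0}

```text
time_s: 9.67
tcp_pos: [0.6623, -0.0685, 0.0345]
eef_rot: [-180.0, -0.0, -39.5]
contact_force: [-0.1, 0.2, 0.8]
gripper_width: 0.0001
gripper_force: 0.0
```

```bash
cat > arc.py <<'E'
import sys,json; import numpy as np
R,a0,a1,n=map(float,sys.argv[1:5]); n=int(n)
C=np.array([.555,.020]); f=lambda a:C+R*np.array([np.cos(np.radians(a)),np.sin(np.radians(a))])
s=np.linspace(0,1,n+1)[1:]; 
if len(sys.argv)>5: s=s*s*(3-2*s)
print(json.dumps([{"dp":[*np.round(f(a0+(a1-a0)*t)-f(a0),4).tolist(),0],"yaw":round((a1-a0)*t,1)} for t in s]))
E
python3 arc.py .136 -39.5 -61.5 20; python3 arc.py .136 -61.5 -85.5 20; python3 arc.py .136 -85.5 -109.5 20;python3 arc.py .136 -109.5 -133.5 20
```

```text
[{"dp": [-0.0017, -0.002, 0], "yaw": -1.1}, {"dp": [-0.0034, -0.004, 0], "yaw": -2.2}, {"dp": [-0.0052, -0.0059, 0], "yaw": -3.3}, {"dp": [-0.0069, -0.0078, 0], "yaw": -4.4}, {"dp": [-0.0088, -0.0097, 0], "yaw": -5.5}, {"dp": [-0.0106, -0.0115, 0], "yaw": -6.6}, {"dp": [-0.0125, -0.0133, 0], "yaw": -7.7}, {"dp": [-0.0145, -0.015, 0], "yaw": -8.8}, {"dp": [-0.0164, -0.0168, 0], "yaw": -9.9}, {"dp": [-0.0184, -0.0184, 0], "yaw": -11.0}, {"dp": [-0.0205, -0.0201, 0], "yaw": -12.1}, {"dp": [-0.0225, -0.0217, 0], "yaw": -13.2}, {"dp": [-0.0246, -0.0232, 0], "yaw": -14.3}, {"dp": [-0.0267, -0.0248, 0], "yaw": -15.4}, {"dp": [-0.0289, -0.0262, 0], "yaw": -16.5}, {"dp": [-0.0311, -0.0277, 0], "yaw": -17.6}, {"dp": [-0.0333, -0.0291, 0], "yaw": -18.7}, {"dp": [-0.0355, -0.0304, 0], "yaw": -19.8}, {"dp": [-0.0378, -0.0317, 0], "yaw": -20.9}, {"dp": [-0.04, -0.033, 0], "yaw": -22.0}]
[{"dp": [-0.0025, -0.0013, 0], "yaw": -1.2}, {"dp": [-0.0051, -0.0026, 0], "yaw": -2.4}, {"dp": [-0.0076, -0.0038, 0], "yaw": -3.6}, {"dp": [-0.0102, -0.005, 0], "yaw": -4.8}, {"dp": [-0.0128, -0.0061, 0], "yaw": -
[... 1720 characters left out ...]
}, {"dp": [-0.0132, 0.0054, 0], "yaw": -6.0}, {"dp": [-0.0157, 0.0067, 0], "yaw": -7.2}, {"dp": [-0.0182, 0.008, 0], "yaw": -8.4}, {"dp": [-0.0207, 0.0094, 0], "yaw": -9.6}, {"dp": [-0.0232, 0.0108, 0], "yaw": -10.8}, {"dp": [-0.0257, 0.0122, 0], "yaw": -12.0}, {"dp": [-0.0281, 0.0138, 0], "yaw": -13.2}, {"dp": [-0.0305, 0.0153, 0], "yaw": -14.4}, {"dp": [-0.0328, 0.0169, 0], "yaw": -15.6}, {"dp": [-0.0351, 0.0186, 0], "yaw": -16.8}, {"dp": [-0.0374, 0.0203, 0], "yaw": -18.0}, {"dp": [-0.0396, 0.0221, 0], "yaw": -19.2}, {"dp": [-0.0418, 0.0239, 0], "yaw": -20.4}, {"dp": [-0.044, 0.0257, 0], "yaw": -21.6}, {"dp": [-0.0461, 0.0276, 0], "yaw": -22.8}, {"dp": [-0.0482, 0.0295, 0], "yaw": -24.0}]
```

>>> apply_moves:
  targets:
    - {"dp": [-0.0017,-0.002,0],"yaw": -1.1}
    - {"dp": [-0.0034,-0.004,0],"yaw": -2.2}
    - {"dp": [-0.0052,-0.0059,0],"yaw": -3.3}
    - {"dp": [-0.0069,-0.0078,0],"yaw": -4.4}
    - {"dp": [-0.0088,-0.0097,0],"yaw": -5.5}
    - {"dp": [-0.0106,-0.0115,0],"yaw": -6.6}
    - {"dp": [-0.0116,-0.0124,0],"yaw": -7.1}
    - {"dp": [-0.0125,-0.0133,0],"yaw": -7.7}
    - {"dp": [-0.0135,-0.0142,0],"yaw": -8.2}
    - {"dp": [-0.0145,-0.015,0],"yaw": -8.8}
    - {"dp": [-0.0154,-0.0159,0],"yaw": -9.3}
    - {"dp": [-0.0164,-0.0168,0],"yaw": -9.9}
    - {"dp": [-0.0174,-0.0176,0],"yaw": -10.4}
    - {"dp": [-0.0184,-0.0184,0],"yaw": -11.0}
    - {"dp": [-0.0194,-0.0192,0],"yaw": -11.5}
    - {"dp": [-0.0205,-0.0201,0],"yaw": -12.1}
    - {"dp": [-0.0215,-0.0209,0],"yaw": -12.6}
    - {"dp": [-0.0225,-0.0217,0],"yaw": -13.2}
    - {"dp": [-0.0236,-0.0225,0],"yaw": -13.8}
    - {"dp": [-0.0246,-0.0232,0],"yaw": -14.3}

```text
time_s: 11.33
tcp_pos: [0.6376, -0.0912, 0.0339]
eef_rot: [-180.0, -0.0, -53.8]
contact_force: [-0.0, 0.6, 0.1]
gripper_width: 0.0003
gripper_force: 0.3
```

>>> apply_moves:
  targets:
    - {"dp": [-0.0011,-0.0008,0],"yaw": -0.5}
    - {"dp": [-0.0021,-0.0015,0],"yaw": -1.1}
    - {"dp": [-0.0032,-0.0022,0],"yaw": -1.6}
    - {"dp": [-0.0043,-0.003,0],"yaw": -2.2}
    - {"dp": [-0.0054,-0.0037,0],"yaw": -2.8}
    - {"dp": [-0.0065,-0.0045,0],"yaw": -3.3}
    - {"dp": [-0.0076,-0.0052,0],"yaw": -3.9}
    - {"dp": [-0.0087,-0.0059,0],"yaw": -4.4}
    - {"dp": [-0.0109,-0.0072,0],"yaw": -5.5}
    - {"dp": [-0.0132,-0.0085,0],"yaw": -6.6}
    - {"dp": [-0.0154,-0.0098,0],"yaw": -7.7}

```text
time_s: 12.25
tcp_pos: [0.6218, -0.1012, 0.0338]
eef_rot: [180.0, 0.0, -61.6]
contact_force: [0.8, -0.2, -0.2]
gripper_width: 0.0003
gripper_force: 0.4
```

>>> apply_moves:
  targets:
    - {"dp": [-0.0025,-0.0013,0],"yaw": -1.2}
    - {"dp": [-0.0051,-0.0026,0],"yaw": -2.4}
    - {"dp": [-0.0076,-0.0038,0],"yaw": -3.6}
    - {"dp": [-0.0102,-0.005,0],"yaw": -4.8}
    - {"dp": [-0.0128,-0.0061,0],"yaw": -6.0}
    - {"dp": [-0.0155,-0.0072,0],"yaw": -7.2}
    - {"dp": [-0.0182,-0.0082,0],"yaw": -8.4}
    - {"dp": [-0.0208,-0.0091,0],"yaw": -9.6}
    - {"dp": [-0.0235,-0.01,0],"yaw": -10.8}
    - {"dp": [-0.0263,-0.0109,0],"yaw": -12.0}
    - {"dp": [-0.029,-0.0117,0],"yaw": -13.2}
    - {"dp": [-0.0318,-0.0124,0],"yaw": -14.4}
    - {"dp": [-0.0345,-0.013,0],"yaw": -15.6}
    - {"dp": [-0.0373,-0.0137,0],"yaw": -16.8}
    - {"dp": [-0.0401,-0.0142,0],"yaw": -18.0}
    - {"dp": [-0.0429,-0.0147,0],"yaw": -19.2}
    - {"dp": [-0.0457,-0.0151,0],"yaw": -20.4}
    - {"dp": [-0.0486,-0.0155,0],"yaw": -21.6}
    - {"dp": [-0.0514,-0.0158,0],"yaw": -22.8}
    - {"dp": [-0.0542,-0.0161,0],"yaw": -24.0}

```text
time_s: 13.92
tcp_pos: [0.5676, -0.1172, 0.0339]
eef_rot: [180.0, -0.0, -85.6]
contact_force: [0.8, -1.3, -0.8]
gripper_width: 0.0006
gripper_force: 0.7
```

```bash
python3 - <<'E'
from m2 import *
c=cams.capture("top"); np.savez("t",**c)
q=measure(c,np.array([.555,.0198]))[0]; q,W=refine(c,q); print(q[:2],np.degrees(q[2]),q[3])
z=W[...,2]; m=(z>.14)&(z<.158)&(np.hypot(W[...,0]-.555,W[...,1]-.02)<.09)
n,l,st,ce=cv2.connectedComponentsWithStats(m.astype(np.uint8))
for i in range(1,n):
    if st[i,4]>60:
        p=W[l==i].mean(0); e=p[:2]-[.555,.02]; print(st[i,4],np.round(p,4),np.hypot(*e),np.degrees(np.arctan2(e[1],e[0])),c["image"][l==i].mean(0))
E
```

```text
[0.55568039 0.01890847] 19.06994177921133 -0.0014163118631030753
172 [ 0.5217 -0.0353  0.1494] 0.06452114061260217 -121.08341144006836 [163.97674419  92.33139535  76.60465116]
```

>>> apply_moves:
  targets:
    - {"dp": [-0.0028,-0.0002,0],"yaw": -1.2}
    - {"dp": [-0.0057,-0.0003,0],"yaw": -2.4}
    - {"dp": [-0.0085,-0.0004,0],"yaw": -3.6}
    - {"dp": [-0.0114,-0.0004,0],"yaw": -4.8}
    - {"dp": [-0.0142,-0.0004,0],"yaw": -6.0}
    - {"dp": [-0.0171,-0.0003,0],"yaw": -7.2}
    - {"dp": [-0.0199,-0.0001,0],"yaw": -8.4}
    - {"dp": [-0.0228,0.0001,0],"yaw": -9.6}
    - {"dp": [-0.0256,0.0004,0],"yaw": -10.8}
    - {"dp": [-0.0284,0.0007,0],"yaw": -12.0}
    - {"dp": [-0.0312,0.0011,0],"yaw": -13.2}
    - {"dp": [-0.0341,0.0016,0],"yaw": -14.4}
    - {"dp": [-0.0369,0.0021,0],"yaw": -15.6}
    - {"dp": [-0.0396,0.0027,0],"yaw": -16.8}
    - {"dp": [-0.0424,0.0033,0],"yaw": -18.0}
    - {"dp": [-0.0452,0.004,0],"yaw": -19.2}
    - {"dp": [-0.0479,0.0048,0],"yaw": -20.4}
    - {"dp": [-0.0507,0.0056,0],"yaw": -21.6}
    - {"dp": [-0.0534,0.0065,0],"yaw": -22.8}
    - {"dp": [-0.0561,0.0074,0],"yaw": -24.0}

```text
time_s: 15.63
tcp_pos: [0.5115, -0.1096, 0.0339]
eef_rot: [180.0, -0.0, -109.6]
contact_force: [-0.2, -1.9, -0.5]
gripper_width: 0.0007
gripper_force: 0.8
```

>>> apply_moves:
  targets:
    - {"dp": [-0.0027,0.001,0],"yaw": -1.2}
    - {"dp": [-0.0053,0.002,0],"yaw": -2.4}
    - {"dp": [-0.008,0.0031,0],"yaw": -3.6}
    - {"dp": [-0.0106,0.0042,0],"yaw": -4.8}
    - {"dp": [-0.0132,0.0054,0],"yaw": -6.0}
    - {"dp": [-0.0157,0.0067,0],"yaw": -7.2}
    - {"dp": [-0.0182,0.008,0],"yaw": -8.4}
    - {"dp": [-0.0207,0.0094,0],"yaw": -9.6}
    - {"dp": [-0.0232,0.0108,0],"yaw": -10.8}
    - {"dp": [-0.0257,0.0122,0],"yaw": -12.0}
    - {"dp": [-0.0281,0.0138,0],"yaw": -13.2}
    - {"dp": [-0.0305,0.0153,0],"yaw": -14.4}
    - {"dp": [-0.0328,0.0169,0],"yaw": -15.6}
    - {"dp": [-0.0351,0.0186,0],"yaw": -16.8}
    - {"dp": [-0.0374,0.0203,0],"yaw": -18.0}
    - {"dp": [-0.0396,0.0221,0],"yaw": -19.2}
    - {"dp": [-0.0418,0.0239,0],"yaw": -20.4}
    - {"dp": [-0.044,0.0257,0],"yaw": -21.6}
    - {"dp": [-0.0461,0.0276,0],"yaw": -22.8}
    - {"dp": [-0.0482,0.0295,0],"yaw": -24.0}

```text
time_s: 17.3
tcp_pos: [0.4631, -0.08, 0.0338]
eef_rot: [180.0, -0.0, -133.6]
contact_force: [-1.0, -1.8, 0.2]
gripper_width: 0.0004
gripper_force: 0.8
```

```bash
cat > now.py <<'E'
from m2 import *
c=cams.capture("top"); np.savez("t",**c)
q=measure(c,np.array([.555,.0198]))[0]; q,W=refine(c,q); print(q[:2],np.degrees(q[2]),q[3])
z=W[...,2]; m=(z>.138)&(z<.158)&(np.hypot(W[...,0]-.555,W[...,1]-.02)<.09)
n,l,st,ce=cv2.connectedComponentsWithStats(m.astype(np.uint8))
for i in range(1,n):
    if st[i,4]>60:
        x,_=cv2.minEnclosingCircle((W[l==i][:,:2]*1000).astype(np.float32)); e=np.array(x)/1000-[.555,.02]; print(st[i,4],x,_,np.hypot(*e),np.degrees(np.arctan2(e[1],e[0])),c["image"][l==i].mean(0))
E
python3 now.py; python3 arc.py .136 -133.5 -149.5 17 
```

```text
[0.55560072 0.02034062] -28.72048630525191 -0.001725594211767825
361 (588.0860595703125, 66.39105224609375) 22.92589569091797 0.056980848242107286 54.5035662224507 [152.40720222 170.58725762 158.33518006]
373 (555.4517211914062, -37.77232360839844) 22.71272850036621 0.057774089583032616 -89.55201403116604 [133.38873995 147.24128686 135.25737265]
[{"dp": [-0.0016, 0.0016, 0], "yaw": -0.9}, {"dp": [-0.0032, 0.0031, 0], "yaw": -1.9}, {"dp": [-0.0047, 0.0047, 0], "yaw": -2.8}, {"dp": [-0.0063, 0.0064, 0], "yaw": -3.8}, {"dp": [-0.0078, 0.008, 0], "yaw": -4.7}, {"dp": [-0.0093, 0.0097, 0], "yaw": -5.6}, {"dp": [-0.0107, 0.0114, 0], "yaw": -6.6}, {"dp": [-0.0121, 0.0131, 0], "yaw": -7.5}, {"dp": [-0.0135, 0.0149, 0], "yaw": -8.5}, {"dp": [-0.0149, 0.0166, 0], "yaw": -9.4}, {"dp": [-0.0162, 0.0184, 0], "yaw": -10.4}, {"dp": [-0.0175, 0.0202, 0], "yaw": -11.3}, {"dp": [-0.0188, 0.0221, 0], "yaw": -12.2}, {"dp": [-0.02, 0.0239, 0], "yaw": -13.2}, {"dp": [-0.0212, 0.0258, 0], "yaw": -14.1}, {"dp": [-0.0224, 0.0277, 0], "yaw": -15.1}, {"dp": [-0.0236, 0.0296, 0], "yaw": -16.0}]
```

>>> apply_moves:
  targets:
    - {"dp": [-0.0016,0.0016,0],"yaw": -0.9}
    - {"dp": [-0.0032,0.0031,0],"yaw": -1.9}
    - {"dp": [-0.0047,0.0047,0],"yaw": -2.8}
    - {"dp": [-0.0063,0.0064,0],"yaw": -3.8}
    - {"dp": [-0.0078,0.008,0],"yaw": -4.7}
    - {"dp": [-0.0093,0.0097,0],"yaw": -5.6}
    - {"dp": [-0.0107,0.0114,0],"yaw": -6.6}
    - {"dp": [-0.0121,0.0131,0],"yaw": -7.5}
    - {"dp": [-0.0135,0.0149,0],"yaw": -8.5}
    - {"dp": [-0.0149,0.0166,0],"yaw": -9.4}
    - {"dp": [-0.0162,0.0184,0],"yaw": -10.4}
    - {"dp": [-0.0175,0.0202,0],"yaw": -11.3}
    - {"dp": [-0.0188,0.0221,0],"yaw": -12.2}
    - {"dp": [-0.02,0.0239,0],"yaw": -13.2}
    - {"dp": [-0.0206,0.0249,0],"yaw": -13.7}
    - {"dp": [-0.0212,0.0258,0],"yaw": -14.1}
    - {"dp": [-0.0212,0.0258,0],"yaw": -14.1}

```text
time_s: 18.77
tcp_pos: [0.4426, -0.0541, 0.0339]
eef_rot: [-180.0, 0.0, -147.6]
contact_force: [-0.8, -0.6, 0.4]
gripper_width: 0.0002
gripper_force: 0.4
```

```bash
python3 now.py; python3 - <<'E'
from m2 import *
# side view red cap
c=cams.capture("side"); W=cloud(c); h=cv2.cvtColor(c["image"],cv2.COLOR_RGB2HSV); z=W[...,2]
m=(h[...,1]>140)&((h[...,0]<6)|(h[...,0]>174))&(z>.125)&(z<.16)&(np.hypot(W[...,0]-.555,W[...,1]-.02)<.1)
print("side red",m.sum(),np.round(np.nanmedian(W[m],0),4) if m.any() else "")
E
```

```text
[0.55561563 0.01995939] -43.322139991437915 -0.0017386116996535128
370 (599.1041259765625, 56.840126037597656) 23.020421981811523 0.0574662406515562 39.87196892055303 [149.21891892 166.9        155.25135135]
374 (540.9970092773438, -35.95926284790039) 22.673099517822266 0.05768468468891204 -104.0489389331309 [140.72459893 157.4973262  145.17379679]
188 (498.3077392578125, 15.466819763183594) 21.01348304748535 0.056873211190503745 -175.42828865285583 [111.42021277  62.42021277  52.12234043]
side red 64 [ 0.5113 -0.0012  0.1398]
```

>>> apply_moves:
  targets:
    - {"dp": [0.0025,-0.004,0],"yaw": 0}
    - {"dp": [0.005,-0.008,0],"yaw": 0}
    - {"dp": [0.005,-0.008,0],"yaw": 0}
    - {"dp": [0.005,-0.008,0.03],"yaw": 0}
    - {"dp": [0.005,-0.008,0.065],"yaw": 0}
    - {"dp": [0.005,-0.008,0.1],"yaw": 0}
    - {"dp": [0.005,-0.008,0.135],"yaw": 4}
    - {"dp": [0.02,-0.032,0.14],"yaw": 10}
    - {"dp": [0.035,-0.056,0.14],"yaw": 16}
    - {"dp": [0.05,-0.08,0.14],"yaw": 22}
    - {"dp": [0.066,-0.104,0.14],"yaw": 28}
    - {"dp": [0.082,-0.128,0.14],"yaw": 35}
    - {"dp": [0.098,-0.152,0.14],"yaw": 41}
    - {"dp": [0.114,-0.176,0.14],"yaw": 48}
    - {"dp": [0.129,-0.196,0.14],"yaw": 54}
    - {"dp": [0.129,-0.196,0.14],"yaw": 61}
    - {"dp": [0.129,-0.196,0.14],"yaw": 61}
    - {"dp": [0.129,-0.196,0.14],"yaw": 61}

```text
time_s: 20.37
tcp_pos: [0.571, -0.2507, 0.1732]
eef_rot: [179.9, 0.0, -86.8]
contact_force: [0.3, 1.3, 0.1]
gripper_width: 0.0004
gripper_force: 0.0
```

```bash
python3 now.py; python3 - <<'E'
from h import *
print(get_state()["tcp_pos"])
c=dict(np.load("t.npz")); save(c,"top2")
E
```

```text
[0.55456621 0.02044448] 16.56351078330848 -0.0008027582072372402
[ 0.5710009  -0.25028196  0.17359245]
```

View pics/top2.png

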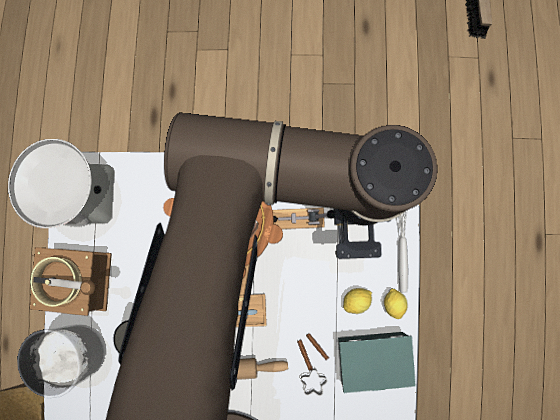

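>>> apply_moves:
  targets:
    - {"dp": [0,0,-0.03],"yaw": 0}
    - {"dp": [0,0,-0.06],"yaw": 0}
    - {"dp": [0,0,-0.085],"yaw": 0}
    - {"dp": [0,0,-0.1],"yaw": 0}
    - {"dp": [0,0,-0.104],"yaw": 0}
    - {"dp": [0,0,-0.104],"yaw": 0}
    - {"dp": [0,0,-0.104],"yaw": 0}

```text
time_s: 21.0
tcp_pos: [0.5721, -0.2502, 0.071]
eef_rot: [-179.9, -0.0, -86.6]
contact_force: [-0.0, 0.5, 0.7]
gripper_width: 0.0005
gripper_force: 0.0
```

>>> apply_moves:
  targets:
    - {"dp": [0,0.004,0],"yaw": 0}
    - {"dp": [-0.001,0.008,0],"yaw": 0}
    - {"dp": [-0.001,0.012,0],"yaw": 0}
    - {"dp": [-0.001,0.016,0],"yaw": 0}
    - {"dp": [-0.001,0.02,0],"yaw": 0}
    - {"dp": [-0.001,0.024,0],"yaw": 0}
    - {"dp": [-0.002,0.028,0],"yaw": 0}
    - {"dp": [-0.002,0.032,0],"yaw": 0}
    - {"dp": [-0.002,0.036,0],"yaw": 0}
    - {"dp": [-0.002,0.04,0],"yaw": 0}
    - {"dp": [-0.003,0.044,0],"yaw": 0}
    - {"dp": [-0.003,0.048,0],"yaw": 0}
    - {"dp": [-0.003,0.052,0],"yaw": 0}
    - {"dp": [-0.003,0.056,0],"yaw": 0}
    - {"dp": [-0.004,0.06,0],"yaw": 0}
    - {"dp": [-0.004,0.063,0],"yaw": 0}
    - {"dp": [-0.004,0.066,0],"yaw": 0}
    - {"dp": [-0.004,0.066,0],"yaw": 0}

```text
time_s: 22.5
tcp_pos: [0.5675, -0.1838, 0.0693]
eef_rot: [180.0, 0.0, -86.5]
contact_force: [3.9, -4.0, -1.8]
gripper_width: 0.0003
gripper_force: 2.2
```

>>> apply_moves:
  targets:
    - {"dp": [0,0.002,0],"yaw": 0}
    - {"dp": [0,0.004,0],"yaw": 0}
    - {"dp": [0,0.005,0],"yaw": 0}
    - {"dp": [0,0.005,0],"yaw": 0}

```text
time_s: 22.83
tcp_pos: [0.5674, -0.1825, 0.0693]
eef_rot: [179.9, -0.2, -86.5]
contact_force: [6.2, -25.5, -7.4]
gripper_width: 0.0008
gripper_force: 11.8
```

>>> apply_moves:
  targets:
    - {"dp": [0,-0.008,0],"yaw": 0}
    - {"dp": [0.001,-0.02,0],"yaw": 0}
    - {"dp": [0.002,-0.035,0],"yaw": 0}
    - {"dp": [0.002,-0.035,0.03],"yaw": 0}
    - {"dp": [0.002,-0.035,0.065],"yaw": 0}
    - {"dp": [0.002,-0.035,0.1],"yaw": 0}
    - {"dp": [0.002,-0.035,0.135],"yaw": 0}
    - {"dp": [0.02,-0.03,0.165],"yaw": 6}
    - {"dp": [0.045,-0.01,0.18],"yaw": 13}
    - {"dp": [0.07,0.015,0.18],"yaw": 20}
    - {"dp": [0.09,0.045,0.18],"yaw": 27}
    - {"dp": [0.11,0.075,0.18],"yaw": 34}
    - {"dp": [0.125,0.1,0.18],"yaw": 40}
    - {"dp": [0.125,0.1,0.18],"yaw": 47}
    - {"dp": [0.125,0.1,0.18],"yaw": 47}
    - {"dp": [0.125,0.1,0.18],"yaw": 47}

```text
time_s: 24.17
tcp_pos: [0.6918, -0.079, 0.2488]
eef_rot: [179.9, 0.1, -39.7]
contact_force: [-0.3, 1.0, -1.0]
gripper_width: 0.0007
gripper_force: 0.0
```

```bash
python3 now.py; python3 - <<'E'
from h import *
c=dict(np.load("t.npz")); save(c,"top3"); W=cloud(c); z=W[...,2]; h=c["image"].astype(int).max(-1)
a=np.radians(-86.5); rel=W[...,:2]-[.555,.0198]; rad=rel@[np.cos(a),np.sin(a)]; tan=rel@[-np.sin(a),np.cos(a)]
m=(abs(tan)<.02)&(rad>.15)&(rad<.26)&(z>.078)&(z<.105); print("knob",m.sum(),rad[m].min(),rad[m].max(),np.median(rad[m]),get_state()["contact_force"])
E
```

```text
[0.5551011  0.01976584] 16.430759297113642 -0.0013327999245226698
361 (599.3887329101562, 56.56132888793945) 23.00788116455078 0.05750730718283774 39.476998857626725 [157.92520776 168.65927978 151.51800554]
374 (541.3766479492188, -36.224395751953125) 22.722854614257812 0.057851347423994975 -103.6204454171508 [168.79679144 188.3315508  175.46791444]
362 (497.686279296875, 14.248003005981445) 22.014564514160156 0.05760163235755586 -174.26899326654942 [183.99447514 105.1160221   87.93922652]
knob 67 0.1742471236021482 0.1935204816896241 0.18296448898063794 [-0.58716461  0.02193217  0.02945489]
```

View pics/top3.png

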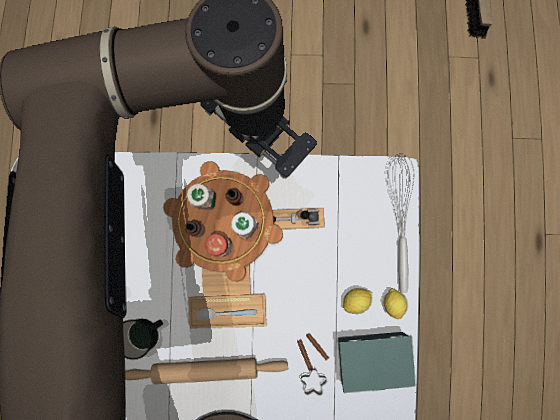

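```bash
python3 -c "
from h import *
print(r.close_job())"
```

```text
the job is handed in; nothing more can be done
None
```

The red-capped jar now stands at the front of the carousel, within about 1–2° (1–2 mm) of square behind the middle of the spoon rest; the brake is pushed back in to its stop, all five jars and bottles are standing, and the job was handed in at about 24 s. On the first try at releasing the brake, the fingertips came down on the knob and the wrist force was read at 85 N (limit 120 N); I don't know its peak between readings, nor how that contact will be judged.

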